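# Reverse the double-ended scraper insert in its sloping bench stand

### The arm

A 6-joint arm with a two-finger parallel gripper is mounted at the origin on the work surface. World frame = base frame: x ahead of the robot, y to its left, z up, the work surface at z = 0. Lengths are in m, angles in rad, forces in N, time in s.
With the tool pointing down it reaches from about 0.375 to 0.975 m from the base axis. Payload 3.8 kg.
Tool frame: the origin (TCP) lies on the centre line of the jaws, within the pads' length; the fingertips stand 14 mm ahead of it and the grasp point (between the pads) lies 5 mm behind it (bot.finger_overhang is the distance from the TCP to the fingertips, in m); y points along the fingers, x is the direction in which the jaws open and shut, and the axes are right-handed (so a half turn about y gives the same grasp; the last joint's range is limited). The gripper opens to 85 mm and grips with 20 to 120 N. Pads are 22 mm wide; open, the fingers measure 114 mm over their backs; the gripper's body (76 mm by 85 mm) begins 54 mm behind the grasp point. The pads swing forward as they close: fully open they stand 13 mm farther back than shut.
Start: joints at [-1.315, 0.264, 1.604, -0, 1.274, -0.037], TCP at [0.195, -0.646, 0.245] pointing down, gripper open.
Joint ranges: [-2.63, 2.63], [-0.94, 2.18], [0.31, 2.57], [-1.31, 4.45], [0, 2.66], [-2.55, 2.55]. Speed limits (rad/s): [2.57, 2.57, 3.14, 3.14, 3.14, 3.14].

### API

Orientations are given as a rotation vector (axis times angle).
In Python, from workcell import readout, read_camera, bot, spotter gives the robot as it stands.
- The arm moves only by the tool jog_arm, never from a script. Its argument "increments" is a list of rows, each a list of 7 numbers: the shift along the tool's x, y, z in m, then the turn, a rotation vector about the tool's x, y, z in rad, then the opening, from 0 (shut) to 1 (fully open). A call has 1 to 10 rows; each row shifts and turns the pose as measured when the row begins, along the tool's axes as they then stand; what a row does not reach is not made up. A row lasts 1/8 s, in which the tool goes at most 62.5 mm and 10.7 degrees, less where a joint would pass 70% of its speed; a pose out of reach is approached as far as the arm can. A call with a gripper value outside its range is refused whole. The fingers move at their own pace and stop on an object; "force" is the grip in N (left out, the last holds). Time passes only in rows, so rows that do not move let the fingers close. It gives the time, the measured TCP pose, the force and the opening at its end, in the units of the state.
- readout.read_state(): the state, without advancing time (a new reading comes with each control period).
- read_camera(name): name is "side" or "top"; returns a dict with "img" (400x640x3 uint8, blue, green, red), "range_z" (400x640 float32, m along the optical axis (not along the pixel's ray), 0 where there is no reading), "fx", "fy", "cx", "cy" (pixels), "world_from_camera" (4x4, takes a point from camera to world coordinates). Camera axes: x right, y down, z forward; pixel columns grow to the right and rows downward; lengths in m; the calibration is good to about 2 mm. A picture is of the moment at which its call begins.
- bot.finish_job(): hands the job in, once; it reports no verdict.
Trained networks look in a picture, given as the dict that the camera call returned (one of the last four; its "shot" number tells which), for a name from the list of things; names that differ only in an ending like _2 or _b are one class to them, and where a whole thing is asked for, a point or a joint stands for the part that bears it (a point fixed in the world has none). Each returns a list of dicts, best first, with "p" (0 to 1); they miss things now and then, are a little off and sometimes report something else, mostly with a low value. They report only what shows in the picture. A call takes as long as a camera call.
- spotter.masks_of(picture, thing): "mask" (400x640 bool, what is visible of it) and "location" ([column, row] in pixels, amid what is visible of it).
- spotter.spot_point(picture, thing): "location" ([column, row] in pixels: a listed point, or the origin of a listed thing).
The state is a dict: "time": time; "q": joint angles; "joint_vel": joint speeds; "joint_torque": joint torques, N m; "tool_pos": TCP position; "tcp_rot": TCP orientation; "wrist_force": force on the tool from outside, world axes, zero at the start; "torque": the same for the moment, N m; "width": opening from 0.0 (shut) to 1.0 (fully open).
Only numpy, scipy, OpenCV 4.12 (cv2) and the standard library are available. Lean on these libraries where they do the work, as an engineer would, in place of code of your own. Each camera call takes 0.05 s, during which the arm holds its last target. There are 200 camera calls.

### The job

The upper end of the yellow glue-scraper insert is used up. Swing the steel keeper on the blue stand clear by its red knob, take the insert out and turn it end for end so that the clean blade with the green band sticks out at the top and the brown used blade is down, flat on the sloping bed and fully home against the heel, then swing the keeper fully back across it and let go. Leave the other things on the bench where they are.

Things in the scene. Friction and masses are not known exactly. Their poses are not given: they have to be found in the camera images.
- bed: Sloping bed of the blue stand: a fixed open cradle rising at 30 degrees, low end nearer the robot. Origin: middle of the bed surface at the heel's face, 60 mm above the bench. x up the slope, y across to the left looking up the slope, z square out of the bed (leaning 30 degrees back to the robot). The heel, a steel block, closes the low end: 24 mm high above the bed surface, 60 mm wide.
- bed_seat (a point): Where the insert's centre lies when seated: bed (85, 0, 12) mm. Here the insert rests on a spine only 24 mm wide, 14 mm thick, so fingers can pass down both sides of it from bed x = 45 to 123 mm. The base plate far below is 230 x 100 x 12 mm, fixed.
- bed_cheeks (a point): Middle between the upper side cheeks, on the bed surface: bed (132.5, 0, 0) mm. Pairs of steel cheeks guide the insert at bed x = 0 to 45 and x = 125 to 140 mm; 42 mm apart (insert 36 mm), 18 mm high above the bed surface. The seated insert sticks out 30 mm past the upper ones.
- insert_centre (a point): Centre of the loose double-ended insert, 170 mm long (x), 36 wide (y), 0.15 to 0.3 kg: yellow body 100 x 36 x 24 mm with a flat blade 35 x 36 x 8 mm, half-way up, on each end. Its x points from the unused to the used end; its two faces (+z, -z) are alike. At the start it lies in the bed, used end up, within a few mm of the heel.
- insert_unused (a point): Tip of the unused blade: bright steel, with a green band round the body next to it. 85 mm from the insert's centre, on its long axis.
- insert_used (a point): Tip of the used blade: dark brown with glue, with a red band round the body next to it. 85 mm from the insert's centre, on its long axis.
- keeper (a joint): Keeper: steel bar 18 x 8 mm turning in the plane of the bed on a post at bed (132, 38) mm. 0 = shut at its stop, straight across the insert, 3 mm above its top; grows as the knob end swings up the slope; 1.57 = pointing up the slope beside the insert; 1.9 = stop. Below about 1.4 it still covers part of the insert. About 1 N at the knob moves it; it stays where left.
- keeper_knob (a point): Middle of the red knob on the keeper's free end: a round post along bed z, 18 mm across, 36 mm high, standing on the bar. This point is 20 mm above the bar's upper face, 16 mm under the knob's top, 82 mm from the turning axis, 55 mm above the bed surface.
- keeper_pivot (a point): Point on the keeper's turning axis (parallel to bed z), at the height of point keeper_knob: bed (132, 38, 55) mm.
- cork_block: Cork sanding block 110 x 60 x 40 mm, bystander beside the stand; origin: centre of its underside.
- offcut: Light wooden offcut 60 x 140 x 28 mm, bystander beyond the stand; origin: centre of its underside.
- glue: White glue bottle 68 mm across, 170 mm high, bystander; origin: centre of its underside.
- pot: Blue ceramic cup 80 mm across, 100 mm high, bystander; origin: centre of its underside.
- mallet: Wooden mallet lying down, 305 mm long, head 110 x 80 x 80 mm, bystander; origin on the underside at the joint of handle and head; x from handle to head.
- folding_rule: Folded white rule 220 x 18 x 16 mm, lying, bystander; origin: centre of its underside.
- screwdriver: Screwdriver lying flat, bystander; x from handle to tip.

How it is judged:
By the outcome, as a careful person would: the job done as asked, in the order asked, and still so for the second after the job is handed in, with the robot touching nothing.
It also fails if it takes over 69 s, if anything falls off the work surface, if the arm or the gripper's body presses on something with over 40 N, if the wrist force passes 120 N, or if a joint passes its speed limit or range.

## Working session

There is one attempt and no reset: what is moved stays moved. The work goes in short steps, Python scripts to look and compute and a tool call to move; the robot and the scene stay as the last step left them, time stands still between calls to the robot, and variables do not carry over. Pictures are saved under pics/ and viewed, about 8 in all and at most 12, crops included, and the job is handed in when it is done.

Besides the shell and the picture viewer there is one more tool, called after "Request:" as name(argument=value, ...), one argument or row to a line, values as JSON. jog_arm: Moves the arm, as the interface text tells. Its arguments: {"type":"object","properties":{"increments":{"type":"array"},"force":{"type":"number"}},"required":["increments"]}

```bash
mkdir -p pics; ls; cat > h.py <<'E'
import numpy as np, cv2
from scipy.spatial.transform import Rotation as R
from workcell import readout, read_camera, bot, spotter
def px2w(p,uv,z=None,r=3):
    u,v=uv; T=np.array(p["world_from_camera"])
    if z is None:
        w=p["range_z"][int(v)-r:int(v)+r+1,int(u)-r:int(u)+r+1]; z=np.median(w[w>0])
    return (T@np.array([(u-p["cx"])/p["fx"]*z,(v-p["cy"])/p["fy"]*z,z,1]))[:3]
def pxh(p,uv,h):  # ray meets height h
    T=np.array(p["world_from_camera"]); o=T[:3,3]; a=px2w(p,uv,1.0)-o
    return o+a*(h-o[2])/a[2]
def proj(p,w):
    T=np.linalg.inv(np.array(p["world_from_camera"])); c=T@np.append(w,1)
    return np.array([c[0]/c[2]*p["fx"]+p["cx"],c[1]/c[2]*p["fy"]+p["cy"]])
E
python3 - <<'E'
from h import *
np.set_printoptions(precision=4,suppress=True)
for n in("top","side"):
    p=read_camera(n); cv2.imwrite(f"pics/{n}0.png",p["img"]); print(n,np.array(p["world_from_camera"]).round(3).tolist(),p["fx"])
    for t in["bed","bed_seat","bed_cheeks","insert_centre","insert_unused","insert_used","keeper_knob","keeper_pivot","cork_block","offcut","glue","pot","mallet","folding_rule","screwdriver"]:
        for d in spotter.spot_point(p,t)[:1]:
            print(t,round(d["p"],2),np.round(d["location"],1),px2w(p,d["location"]))
s=readout.read_state();print(s["tool_pos"],s["tcp_rot"],s["time"])
E
```

```text
pics
top [[-0.005, -0.995, 0.103, 0.422], [-1.0, 0.005, 0.003, 0.005], [-0.003, -0.103, -0.995, 1.148], [0.0, 0.0, 0.0, 1.0]] 370.12200641771557
bed 0.85 [309.1 213.1] [0.493  0.0297 0.0787]
bed_seat 0.96 [295.  192.5] [0.5475 0.0677 0.1259]
bed_cheeks 0.73 [286.2 174.7] [0.5936 0.0903 0.1501]
insert_centre 0.67 [298.1 192.2] [0.5485 0.0592 0.1238]
insert_unused 0.59 [310.9 213.6] [0.4915 0.0245 0.0783]
insert_used 0.56 [288.  162.9] [0.6544 0.0966 0.0127]
keeper_knob 0.55 [306.8 168.4] [0.6053 0.0331 0.1785]
keeper_pivot 0.79 [276. 187.] [0.5802 0.1347 0.0024]
cork_block 0.69 [297.6 190.3] [0.5534 0.0603 0.1278]
offcut 0.96 [278.6 147.1] [0.7007 0.1244 0.0291]
glue 0.76 [466.1 237.4] [ 0.4207 -0.4196  0.0814]
pot 0.97 [455.4 175. ] [ 0.6045 -0.4033  0.0646]
mallet 0.98 [170.1 194.9] [0.5521 0.4474 0.0461]
folding_rule 0.89 [434.2 281.3] [ 0.29   -0.3439  0.0159]
screwdriver 0.83 [196.1 268.5] [0.332  0.3705 0.0235]
side [[-0.924, -0.231, 0.306, 0.124], [-0.383, 0.598, -0.704, 0.943], [-0.02, -0.767, -0.641, 0.942], [0.0, 0.0, 0.0, 1.0]] 408.01447932194674
bed_seat 0.97 [301.9 196.8] [0.5465 0.0664 0.1251]
bed_cheeks 0.84 [285.8 198.9] [0.5811 0.108  0.1388]
insert_centre 0.89 [302.3 199.6] [0.5409 0.0762 0.1231]
insert_unused 0.83 [326.2 211.7] [0.4708 0.0525 0.0756]
insert_used 0.72 [277.8 190.3] [0.6146 0.0931 0.1515]
keeper_knob 0.77 [290.1 172.6] [0.5959 0.0391 0.1867]
keeper_pivot 0.97 [290.6 193.2] [0.569  0.0971 0.1566]
cork_block 0.71 [286.5 258. ] [0.5226 0.2411 0.0347]
offcut 0.97 [255.5 228.5] [0.6728 0.1581 0.0259]
glue 0.75 [380.2 154.5] [ 0.4191 -0.4155  0.0082]
pot 0.61 [405.3 174.7] [ 0.2961 -0.3263  0.0023]
mallet 0.66 [237.1 325. ] [0.5415 0.4898 0.0374]
folding_rule 0.61 [407.  173.2] [ 0.2914 -0.3317  0.0069]
screwdriver 0.84 [332.9 325.6] [0.3223 0.3878 0.0137]
[ 0.1948 -0.6463  0.2453] [-1.3336  0.9909 -0.9908] 1.6
```

```bash
python3 - <<'E'
import cv2,numpy as np
a=cv2.imread("pics/top0.png")[110:290,200:380]; b=cv2.imread("pics/side0.png")[120:300,200:380]
cv2.imwrite("pics/c1.png",np.hstack([cv2.resize(x,(396,396),interpolation=cv2.INTER_CUBIC) for x in(a,b)]))
E
```

```text
(no output)
```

View pics/c1.png

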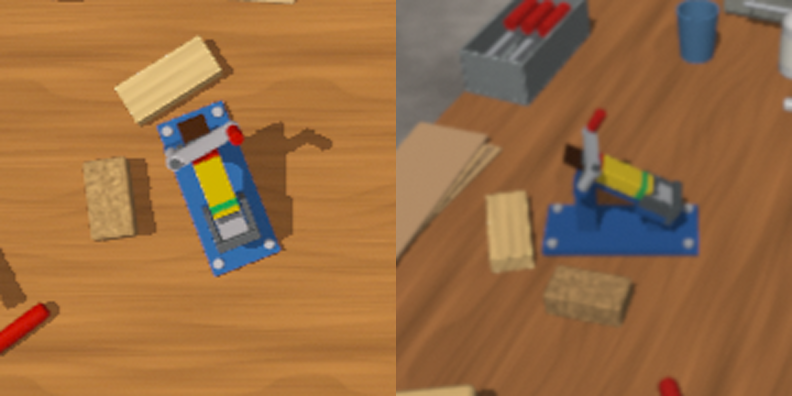

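View pics/top0.png

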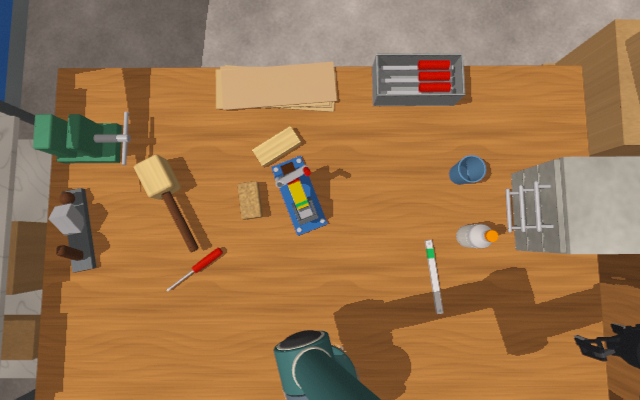

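The stand is at about (298,195) in the top view: the brown blade is up-slope, the green band is at the heel, and the keeper is shut with its red knob at (306,170). Next I fit the bed pose.

```bash
cat >> h.py <<'E'
def bedT(p):
    ox,oy,psi=p; c,s=np.cos(psi),np.sin(psi); a=np.pi/6
    x=np.array([np.cos(a)*c,np.cos(a)*s,np.sin(a)]); y=np.array([-s,c,0]); z=np.cross(x,y)
    T=np.eye(4); T[:3,:3]=np.c_[x,y,z]; T[:3,3]=[ox,oy,.06]; return T
E
python3 - <<'E'
from h import *
from scipy.optimize import least_squares
np.set_printoptions(precision=4,suppress=True)
P={"bed":(0,0,0),"bed_seat":(.085,0,.012),"bed_cheeks":(.1325,0,0),"keeper_pivot":(.132,.038,.055),"keeper_knob":(.132,-.044,.055),"insert_unused":(.002,0,.012),"insert_used":(.172,0,.012),"insert_centre":(.087,0,.012)}
obs=[]; cl=[]
for n in("top","side")*2:
    p=read_camera(n)
    for t,b in P.items():
        for d in spotter.spot_point(p,t)[:1]:
            if d["p"]>.4: obs.append((p,n,t,np.array(b),np.array(d["location"])))
    h=cv2.cvtColor(p["img"],cv2.COLOR_BGR2HSV); m=(h[...,0]>22)&(h[...,0]<32)&(h[...,1]>200)&(h[...,2]>150)
    v,u=np.nonzero(m); k=(abs(u-300)<40)&(abs(v-195)<40)
    if n=="top" or 1: cl.append((n,np.array([px2w(p,(a,b),r=0) for a,b in zip(u[k],v[k]) if p["range_z"][b,a]>0])))
f=lambda q:np.concatenate([proj(o[0],(bedT(q)@np.append(o[3],1))[:3])-o[4] for o in obs])
r=least_squares(f,[.5,.03,.45],loss="soft_l1"); print(r.x)
e=f(r.x).reshape(-1,2)
for o,ee in zip(obs,e): print(o[1],o[2],ee)
for n,c in cl:
    b=(np.linalg.inv(bedT(r.x))@np.c_[c,np.ones(len(c))].T)[:3].T*1000
    print(n,len(b),np.percentile(b,[2,25,50,75,98],axis=0))
np.save("bed.npy",r.x)
T=bedT(r.x); s=readout.read_state(); print(T,"\n",R.from_rotvec(s["tcp_rot"]).as_matrix())
E
```

```text
[0.4896 0.0374 0.3907]
top bed [-1.6597  2.3691]
top bed_seat [-2.0183  0.4026]
top bed_cheeks [ 0.1937 -0.2336]
top keeper_pivot [ 84.7096 -81.2752]
top keeper_knob [1.7183 8.4465]
top insert_unused [ 1.9829 -0.0211]
top insert_used [-0.9589  1.3647]
top insert_centre [ 0.0276 -0.3046]
side bed [ 3.1592 -2.9594]
side bed_seat [-1.2838  2.2265]
side bed_cheeks [-0.7468 -0.6235]
side keeper_pivot [ 0.2807 -1.063 ]
side keeper_knob [2.7712 1.4182]
side insert_unused [-1.0335 -0.1176]
side insert_used [-0.6439 -0.6079]
side insert_centre [-84.9481  47.9915]
top bed [53.9403 14.2691]
top bed_seat [ 1.6817 -0.0974]
top bed_cheeks [-0.1063  1.1664]
top keeper_pivot [-1.1904 -0.2752]
top keeper_knob [0.0183 7.4465]
top insert_unused [ 0.3829 -3.4211]
top insert_used [-0.8589 -2.3353]
top insert_centre [-0.5724  1.2954]
side bed [ 5.2592 -1.8594]
side bed_seat [-0.9838  2.1265]
side bed_cheeks [-4.0468 -1.1235]
side keeper_knob [5.8712 2.5182]
side insert_unused [-2.0335 -1.4176]
side insert_used [-0.2439 -0.4079]
side insert_centre [-1.8481  0.2915]
top 255 [[ 39.7149 -15.6397  19.8182]
 [ 67.1321  -7.8474  22.5177]
 [ 83.8312   0.0347  23.6148]
 [100.5233   8.4713  24.8   ]
 [116.0711  16.2599  27.4284]]
side 165 [[ 59.8823  -8.4624   7.3569]
 [ 71.9985   3.8607  18.5288]
 [ 85.074   15.9197  23.199 ]
 [ 97.0906  21.2815  24.8733]
 [111.2533  24.5041  27.0333]]
top 259 [[ 40.0119 -15.6165  19.7167]
 [ 68.4251  -7.8414  22.3399]
 [ 84.5392   0.1198  23.4472]
 [101.1256   8.4781  24.8547]
 [115.7001  16.3285  27.1072]]
side 166 [[ 60.7255  -8.4367   7.7478]
 [ 73.1281   4.4644  18.8614]
 [ 84.9183  17.4281  23.3803]
 [ 97.7989  21.7381  25.1001]
 [112.1089  26.1859  26.6856]]
[[ 0.8007 -0.3809 -0.4623  0.4896]
 [ 0.3299  0.9246 -0.1904  0.0374]
 [ 0.5     0.      0.866   0.06  ]
 [ 0.      0.      0.      1.    ]] 
 [[ 0.2886 -0.      0.9574]
 [-0.9574  0.0001  0.2886]
 [-0.0001 -1.     -0.    ]]
```

```bash
python3 - <<'E'
from h import *
np.set_printoptions(precision=1,suppress=True)
Ti=np.linalg.inv(bedT(np.load("bed.npy")))
for n in("top","side"):
    p=read_camera(n); h=cv2.cvtColor(p["img"],cv2.COLOR_BGR2HSV)
    for nm,m in(("red",((h[...,0]<8)|(h[...,0]>172))&(h[...,1]>150)&(h[...,2]>90)),("yel",(h[...,0]>22)&(h[...,0]<32)&(h[...,1]>200)&(h[...,2]>150)),("grey",(h[...,1]<50)&(h[...,2]>110)),("blue",(h[...,0]>95)&(h[...,0]<120)&(h[...,1]>140))):
        v,u=np.nonzero(m); k=(abs(u-300)<45)&(abs(v-195)<45)
        c=np.array([px2w(p,(a,b),r=0) for a,b in zip(u[k],v[k]) if p["range_z"][b,a]>0])
        b=(Ti@np.c_[c,np.ones(len(c))].T)[:3].T*1000
        if nm=="red": b=b[b[:,2]>30]; print(n,nm,len(b)); print(b)
        if nm=="yel":
            q=b[(b[:,2]>20)&(b[:,0]>45)&(b[:,0]<110)]; print(n,"yaw err",[ (round(l),q[(q[:,0]>l)&(q[:,0]<l+13)][:,1].min().round(1),q[(q[:,0]>l)&(q[:,0]<l+13)][:,1].max().round(1)) for l in range(45,110,13)])
        if nm=="grey":
            q=b[(b[:,2]>22)&(b[:,2]<45)&(b[:,0]>100)]; print(n,"bar",len(q),np.polyfit(q[:,1],q[:,0],1),np.median(q,0))
            q=b[(b[:,0]<15)&(abs(b[:,1])<40)&(b[:,2]>15)]; print("heel",len(q),q.min(0),q.max(0))
        if nm=="blue":
            q=c[c[:,2]<.02]; r=cv2.minAreaRect((q[:,:2]*1000).astype(np.float32)); print("base",r)
E
```

```text
top red 49
[[154.8 -42.8  43.4]
 [153.9 -45.2  43.8]
 [153.2 -47.7  44.8]
 [151.9 -50.2  44.2]
 [154.9 -41.5  51. ]
 [155.  -43.8  54.3]
 [153.9 -46.3  54.3]
 [152.5 -48.8  53.3]
 [153.1 -38.1  50.4]
 [154.2 -40.3  56.4]
 [154.8 -42.5  61.1]
 [154.3 -44.9  62.6]
 [153.7 -47.3  63.9]
 [151.9 -49.9  61.7]
 [151.9 -36.9  54.1]
 [153.4 -39.1  61.3]
 [153.9 -41.4  65.8]
 [154.5 -43.6  70.3]
 [153.9 -46.   71.6]
 [152.7 -48.4  71.3]
 [149.4 -51.2  65. ]
 [153.5 -37.9  69. ]
 [153.8 -40.2  72.8]
 [152.1 -42.6  70.9]
 [150.6 -45.1  69.5]
 [149.8 -47.5  70.3]
 [148.9 -49.9  70.6]
 [150.2 -37.   66.8]
 [150.7 -39.3  71. ]
 [149.7 -41.7  71.2]
 [148.2 -44.1  70.1]
 [148.3 -46.4  73.2]
 [146.4 -49.   70.9]
 [143.9 -51.6  66.9]
 [148.  -36.   67.8]
 [148.3 -38.3  71.5]
 [147.3 -40.7  71.8]
 [146.1 -43.1  71.3]
 [144.3 -45.7  69.2]
 [143.6 -48.   70.3]
 [142.8 -50.4  71. ]
 [144.9 -37.4  69.3]
 [144.1 -39.8  69.9]
 [143.8 -42.1  71.9]
 [142.8 -44.6  72.1]
 [141.4 -47.   71.2]
 [142.1 -38.8  71.6]
 [141.2 -41.2  71.9]
 [139.8 -43.7  71. ]]
top yaw err [(45, np.float64(-15.5), np.float64(-0.3)), (58
[... 1014 characters left out ...]
8 -38.1  49.4]
 [148.3 -37.1  51.6]
 [147.4 -31.   57.3]
 [144.3 -32.5  57.8]
 [141.8 -31.6  59.9]
 [139.1 -31.6  61.4]
 [152.  -37.2  45. ]
 [150.2 -34.1  48.7]
 [148.  -32.4  51.4]
 [144.8 -33.8  51.9]
 [142.2 -33.6  53.5]
 [140.  -31.8  56.3]
 [149.7 -39.   40.2]
 [148.3 -34.6  44.8]
 [146.3 -32.1  48.1]
 [143.4 -32.6  49.2]
 [141.1 -31.5  51.6]
 [146.7 -34.2  41.6]
 [144.9 -31.2  45.3]
 [142.8 -29.1  48.2]
 [138.3 -35.   45.6]
 [143.5 -29.8  42.8]
 [138.8 -36.2  39.7]]Traceback (most recent call last):
  File "<stdin>", line 12, in <module>
    return umr_minimum(a, axis, None, out, keepdims, initial, where)
ValueError: zero-size array to reduction operation minimum which has no identity
```

```bash
cat >> h.py <<'E'
def rows(p0,r0,p1,R1,n):
    """n equal steps from pose (p0,rotation r0) to (p1,R1), in the tool axes of each step"""
    w=(r0.inv()*R1).as_rotvec()/n; d=(np.array(p1)-p0)/n; out=[]
    for i in range(n):
        out.append(np.r_[r0.inv().apply(d),w]); r0=r0*R.from_rotvec(w)
    return np.array(out)
def bedstate(jaw="x"):
    T=bedT(np.load("bed.npy")); s=readout.read_state(); B=T[:3,:3]
    b=B.T@(np.array(s["tool_pos"])-T[:3,3])*1000; r=R.from_rotvec(s["tcp_rot"])
    g=np.c_[B[:,0],-B[:,2],B[:,1]] if jaw=="x" else (np.c_[-B[:,1],-B[:,2],B[:,0]] if jaw=="-y" else np.c_[B[:,1],-B[:,2],-B[:,0]])
    e=(r.inv()*R.from_matrix(g)).as_rotvec()
    print("t",round(s["time"],2),"bed",b.round(1),"need rot(tool)",e.round(3),"F bed",(B.T@np.array(s["wrist_force"])).round(1),"w",round(s["width"],3),"q",np.round(s["q"],2))
    return T,s,b,r,R.from_matrix(g)
E
python3 - <<'E'
from h import *
np.set_printoptions(precision=4,suppress=True)
q=np.load("bed.npy"); c=bedT(q)@[.085,.0005,.012,1]
q2=np.array([0,0,.367]); o=bedT(q2); q2[:2]=(c[:3]-o[:3,:3]@[.085,0,.012])[:2]; np.save("bed.npy",q2); print(q2)
T,s,b,r,G=bedstate()
print("base centre in bed",np.linalg.inv(T)@[.5542,.0628,.012,1])
t1=(T@[.147,-.042,.145,1])[:3]; t0=np.array(s["tool_pos"])
print(t1); v=t0+[0,0,.16]
A=rows(t0,r,v,r,3); print(A)
m=rows(v,r,t1,G,18); print(m.round(3).tolist())
E
```

```text
[0.4888 0.0394 0.367 ]
t 3.5 bed [-358.1 -534.5  420.7] need rot(tool) [ 0.43  -1.604 -0.399] F bed [ 0.5 -0.5  0.4] w 0.998 q [-1.31  0.26  1.6  -0.    1.27 -0.04]
base centre in bed [ 0.0361 -0.0016 -0.0763  1.    ]
[0.5551 0.0198 0.2591]
[[ 0.     -0.0533 -0.      0.      0.      0.    ]
 [ 0.     -0.0533 -0.      0.      0.      0.    ]
 [ 0.     -0.0533 -0.      0.      0.      0.    ]]
[[-0.03, 0.008, 0.03, 0.024, -0.089, -0.022], [-0.027, 0.008, 0.032, 0.024, -0.089, -0.022], [-0.024, 0.008, 0.034, 0.024, -0.089, -0.022], [-0.021, 0.009, 0.036, 0.024, -0.089, -0.022], [-0.018, 0.009, 0.038, 0.024, -0.089, -0.022], [-0.015, 0.01, 0.039, 0.024, -0.089, -0.022], [-0.012, 0.01, 0.04, 0.024, -0.089, -0.022], [-0.008, 0.011, 0.041, 0.024, -0.089, -0.022], [-0.005, 0.012, 0.041, 0.024, -0.089, -0.022], [-0.002, 0.013, 0.041, 0.024, -0.089, -0.022], [0.002, 0.014, 0.041, 0.024, -0.089, -0.022], [0.005, 0.015, 0.04, 0.024, -0.089, -0.022], [0.008, 0.016, 0.039, 0.024, -0.089, -0.022], [0.011, 0.017, 0.038, 0.024, -0.089, -0.022], [0.014, 0.018, 0.036, 0.024, -0.089, -0.022], [0.017, 0.019, 0.034, 0.024, -0.089, -0.022], [0.019, 0.021, 0.032, 0.024, -0.089, -0.022], [0.022, 0.022, 0.03, 0.024, -0.089, -0.022]]
```

Request:
jog_arm(
  increments=[
    [0, -0.053, 0, 0, 0, 0, 1],
    [0, -0.053, 0, 0, 0, 0, 1],
    [0, -0.053, 0, 0, 0, 0, 1],
    [-0.03, 0.008, 0.03, 0.024, -0.089, -0.022, 1],
    [-0.027, 0.008, 0.032, 0.024, -0.089, -0.022, 1],
    [-0.024, 0.008, 0.034, 0.024, -0.089, -0.022, 1],
    [-0.021, 0.009, 0.036, 0.024, -0.089, -0.022, 1],
    [-0.018, 0.009, 0.038, 0.024, -0.089, -0.022, 1],
    [-0.015, 0.01, 0.039, 0.024, -0.089, -0.022, 1],
    [-0.012, 0.01, 0.04, 0.024, -0.089, -0.022, 1],
  ],
  force=20,
)

```text
time: 4.75
tool_pos: [0.3367, -0.382, 0.3536]
tcp_rot: [-1.465, 0.31, -0.675]
wrist_force: [0.1, 0.6, 0.0]
width: 1.004
```

Request:
jog_arm(
  increments=[
    [-0.008, 0.011, 0.041, 0.024, -0.089, -0.022, 1],
    [-0.005, 0.012, 0.041, 0.024, -0.089, -0.022, 1],
    [-0.002, 0.013, 0.041, 0.024, -0.089, -0.022, 1],
    [0.002, 0.014, 0.041, 0.024, -0.089, -0.022, 1],
    [0.005, 0.015, 0.04, 0.024, -0.089, -0.022, 1],
    [0.008, 0.016, 0.039, 0.024, -0.089, -0.022, 1],
    [0.011, 0.017, 0.038, 0.024, -0.089, -0.022, 1],
    [0.014, 0.018, 0.036, 0.024, -0.089, -0.022, 1],
    [0.017, 0.019, 0.034, 0.024, -0.089, -0.022, 1],
    [0.019, 0.021, 0.032, 0.024, -0.089, -0.022, 1],
  ],
)

```text
time: 6.0
tool_pos: [0.5325, 0.0067, 0.2734]
tcp_rot: [-1.433, -0.642, -0.155]
wrist_force: [0.7, 0.3, 0.6]
width: 1.002
```

```bash
python3 - <<'E'
from h import *
T,s,b,r,G=bedstate()
print(rows(np.array(s["tool_pos"]),r,(T@[.147,-.042,.125,1])[:3],G,3).round(3).tolist())
E
```

```text
t 6.0 bed [131.8 -46.1 170.3] need rot(tool) [ 0.02  -0.04  -0.004] F bed [0.9 0.1 0.2] w 1.002 q [-0.19 -0.32  2.2   0.34  0.83 -0.69]
[[0.005, 0.015, 0.002, 0.007, -0.013, -0.001], [0.005, 0.015, 0.002, 0.007, -0.013, -0.001], [0.005, 0.015, 0.002, 0.007, -0.013, -0.001]]
```

Request:
jog_arm(
  increments=[
    [0.005, 0.015, 0.002, 0.007, -0.013, -0.001, 1],
    [0.005, 0.015, 0.002, 0.007, -0.013, -0.001, 1],
    [0.005, 0.015, 0.002, 0.007, -0.013, -0.001, 1],
    [0, 0.02, 0, 0, 0, 0, 0.7],
    [0, 0.02, 0, 0, 0, 0, 0.6],
    [0, 0.02, 0, 0, 0, 0, 0.5],
    [0, 0.007, 0, 0, 0, 0, 0.5],
    [0, 0, 0, 0, 0, 0, 0.5],
  ],
)

```text
time: 7.0
tool_pos: [0.5992, 0.0343, 0.1781]
tcp_rot: [-1.42, -0.673, -0.122]
wrist_force: [0.4, -0.2, -0.1]
width: 0.503
```

```bash
python3 - <<'E'
from h import *
bedstate()
p=read_camera("side"); a=p["img"][120:240,220:400]; q=read_camera("top"); b=q["img"][110:230,220:400]
cv2.imwrite("pics/c2.png",np.hstack([cv2.resize(x,None,fx=2.2,fy=2.2,interpolation=cv2.INTER_CUBIC) for x in(a,b)]))
E
```

```text
t 7.0 bed [146.7 -44.3  51.7] need rot(tool) [ 0.    -0.003 -0.003] F bed [ 0.2 -0.3 -0.2] w 0.503 q [-0.11 -0.08  2.19  0.42  0.6  -0.77]
```

View pics/c2.png

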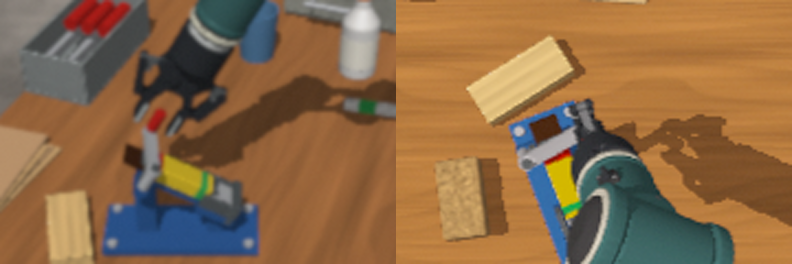

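The side view shows the red knob between the two finger tips, with the knob at crop (157,120). Closing on it.

Request:
jog_arm(
  increments=[
    [0, -0.004, 0, 0, 0, 0, 0.1],
    [0, 0, 0, 0, 0, 0, 0.1],
    [0, 0, 0, 0, 0, 0, 0.1],
    [0, 0, 0, 0, 0, 0, 0.1],
    [0, 0, 0, 0, 0, 0, 0.1],
    [0, 0, 0, 0, 0, 0, 0.1],
  ],
)

```text
time: 7.85
tool_pos: [0.5976, 0.0334, 0.1844]
tcp_rot: [-1.421, -0.676, -0.125]
wrist_force: [1.9, 0.0, -2.3]
width: 0.203
```

```bash
python3 - <<'E'
from h import *
bedstate()
import numpy as np
th0=.19; c=np.array([132,38]); P=lambda t:c+82*np.array([np.sin(t),-np.cos(t)])
th=np.linspace(th0,1.7,15); print(np.diff([P(t) for t in th],axis=0).round(1).tolist())
E
```

```text
t 7.85 bed [148.2 -44.7  58. ] need rot(tool) [ 0.002 -0.002  0.   ] F bed [ 0.4 -0.7 -2.9] w 0.203 q [-0.11 -0.09  2.19  0.42  0.61 -0.77]
[[8.6, 2.1], [8.3, 3.0], [7.9, 3.9], [7.5, 4.8], [6.9, 5.5], [6.3, 6.2], [5.6, 6.9], [4.8, 7.4], [4.0, 7.9], [3.1, 8.3], [2.2, 8.6], [1.2, 8.8], [0.3, 8.8], [-0.7, 8.8]]
```

Knob gripped: 17 mm opening against the 18 mm knob. Swinging the keeper open along the arc.

Request:
jog_arm(
  increments=[
    [0.0086, 0, 0.0021, 0, 0, 0, 0.1],
    [0.0083, 0, 0.003, 0, 0, 0, 0.1],
    [0.0079, 0, 0.0039, 0, 0, 0, 0.1],
    [0.0075, 0, 0.0048, 0, 0, 0, 0.1],
    [0.0069, 0, 0.0055, 0, 0, 0, 0.1],
  ],
)

```text
time: 8.48
tool_pos: [0.6224, 0.0636, 0.2039]
tcp_rot: [-1.423, -0.675, -0.121]
wrist_force: [-1.8, -3.5, 1.1]
width: 0.205
```

```bash
python3 - <<'E'
from h import *
T,s,b,r,G=bedstate(); print(np.hypot(b[0]-132,b[1]-38),np.arctan2(b[0]-132,38-b[1]))
E
```

```text
t 8.47 bed [187.5 -25.3  58. ] need rot(tool) [ 0.003  0.    -0.004] F bed [-2.  -2.6  2.4] w 0.205 q [-0.04 -0.06  2.13  0.34  0.62 -0.64]
84.1954782904269 0.7190767126375491
```

Request:
jog_arm(
  increments=[
    [0.0058, 0, 0.0062, 0, 0, 0, 0.1],
    [0.0054, 0, 0.0069, 0, 0, 0, 0.1],
    [0.0048, 0, 0.0074, 0, 0, 0, 0.1],
    [0.004, 0, 0.0079, 0, 0, 0, 0.1],
    [0.0031, 0, 0.0083, 0, 0, 0, 0.1],
    [0.0022, 0, 0.0086, 0, 0, 0, 0.1],
    [0.0012, 0, 0.0088, 0, 0, 0, 0.1],
    [0.0003, 0, 0.0088, 0, 0, 0, 0.1],
    [-0.0007, 0, 0.0088, 0, 0, 0, 0.1],
    [-0.001, 0, 0.006, 0, 0, 0, 0.1],
  ],
)

```text
time: 9.72
tool_pos: [0.6135, 0.1499, 0.217]
tcp_rot: [-1.423, -0.674, -0.119]
wrist_force: [-1.9, -5.0, 0.3]
width: 0.203
```

```bash
python3 - <<'E'
from h import *
T,s,b,r,G=bedstate(); print(np.hypot(b[0]-132,b[1]-38),np.arctan2(b[0]-132,38-b[1]))
E
```

```text
t 9.72 bed [213.7  58.5  58. ] need rot(tool) [ 0.003  0.001 -0.006] F bed [-3. -4.  2.] w 0.203 q [ 0.14 -0.07  2.11  0.19  0.61 -0.35]
84.18292884343792 1.8163125223436822
```

Request:
jog_arm(
  increments=[
    [0, 0, 0, 0, 0, 0, 0.6],
    [0, 0, 0, 0, 0, 0, 0.6],
    [0, 0, 0, 0, 0, 0, 0.6],
    [0, -0.03, 0, 0, 0, 0, 0.6],
    [0, -0.04, 0, 0, 0, 0, 0.8],
    [0, -0.04, 0, 0, 0, 0, 1],
  ],
)

```text
time: 10.48
tool_pos: [0.5613, 0.1322, 0.3117]
tcp_rot: [-1.42, -0.669, -0.117]
wrist_force: [-0.0, 0.4, -0.3]
width: 0.979
```

```bash
python3 - <<'E'
from h import *
T,s,b,r,G=bedstate("-y")
print(rows(np.array(s["tool_pos"]),r,(T@[.083,0,.125,1])[:3],G,9).round(3).tolist())
E
```

```text
t 10.47 bed [213.3  60.6 167.5] need rot(tool) [ 0.006  1.569 -0.008] F bed [-0.1  0.4 -0.4] w 0.979 q [ 0.12 -0.26  2.09  0.17  0.82 -0.33]
[[-0.014, 0.005, -0.007, 0.001, 0.174, -0.001], [-0.013, 0.005, -0.009, 0.001, 0.174, -0.001], [-0.011, 0.005, -0.011, 0.001, 0.174, -0.001], [-0.009, 0.005, -0.013, 0.001, 0.174, -0.001], [-0.007, 0.005, -0.014, 0.001, 0.174, -0.001], [-0.004, 0.005, -0.015, 0.001, 0.174, -0.001], [-0.001, 0.005, -0.016, 0.001, 0.174, -0.001], [0.001, 0.005, -0.016, 0.001, 0.174, -0.001], [0.004, 0.005, -0.015, 0.001, 0.174, -0.001]]
```

Request:
jog_arm(
  increments=[
    [-0.014, 0.005, -0.007, 0.001, 0.174, -0.001, 1],
    [-0.013, 0.005, -0.009, 0.001, 0.174, -0.001, 1],
    [-0.011, 0.005, -0.011, 0.001, 0.174, -0.001, 1],
    [-0.009, 0.005, -0.013, 0.001, 0.174, -0.001, 1],
    [-0.007, 0.005, -0.014, 0.001, 0.174, -0.001, 1],
    [-0.004, 0.005, -0.015, 0.001, 0.174, -0.001, 1],
    [-0.001, 0.005, -0.016, 0.001, 0.174, -0.001, 1],
    [0.001, 0.005, -0.016, 0.001, 0.174, -0.001, 1],
    [0.004, 0.005, -0.015, 0.001, 0.174, -0.001, 1],
  ],
)

```text
time: 11.6
tool_pos: [0.5026, 0.0447, 0.2166]
tcp_rot: [-0.869, 0.653, -1.12]
wrist_force: [-0.7, 0.0, -0.1]
width: 1.0
```

```bash
python3 - <<'E'
from h import *
T,s,b,r,G=bedstate("-y")
print(rows(np.array(s["tool_pos"]),r,(T@[.083,0,.08,1])[:3],G,2).round(3).tolist())
p=read_camera("side"); a=p["img"][120:240,220:400]; q=read_camera("top"); b=q["img"][110:230,220:400]
cv2.imwrite("pics/c3.png",np.hstack([cv2.resize(x,None,fx=2.2,fy=2.2,interpolation=cv2.INTER_CUBIC) for x in(a,b)]))
E
```

```text
t 11.6 bed [ 91.    0.  128.2] need rot(tool) [-0.024 -0.05   0.003] F bed [-0.6  0.3  0.3] w 1.0 q [-0.12 -0.35  2.34  0.39  0.7   0.89]
[[0.0, 0.024, -0.005, -0.012, -0.025, 0.002], [0.0, 0.024, -0.004, -0.012, -0.025, 0.002]]
```

View pics/c3.png

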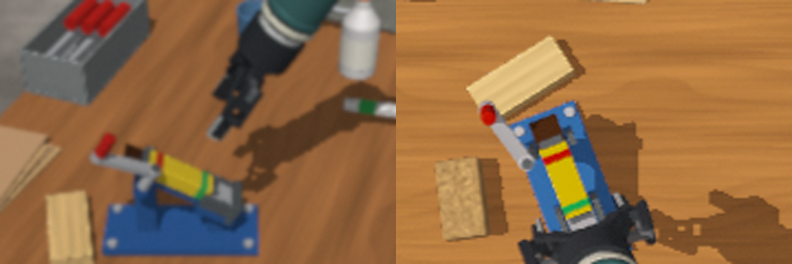

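Keeper is open with its knob at crop (488,112), and the insert is clear with the red band up and the green band at the heel. Descending.

Request:
jog_arm(
  increments=[
    [0, 0.024, -0.005, -0.012, -0.025, 0.002, 1],
    [0, 0.024, -0.004, -0.012, -0.025, 0.002, 1],
    [0, 0, 0, 0, 0, 0, 1],
  ],
)

```text
time: 12.08
tool_pos: [0.5201, 0.0508, 0.1716]
tcp_rot: [-0.919, 0.614, -1.08]
wrist_force: [0.4, -0.2, -0.4]
width: 1.002
```

```bash
python3 - <<'E'
from h import *
T,s,b,r,G=bedstate("-y")
print(rows(np.array(s["tool_pos"]),r,(T@[.083,0,.01,1])[:3],G,4).round(4).tolist())
E
```

```text
t 12.07 bed [84.6 -0.5 80. ] need rot(tool) [-0.002  0.015  0.001] F bed [ 0.1 -0.4 -0.5] w 1.002 q [-0.09 -0.25  2.35  0.4   0.6   0.81]
[[-0.0002, 0.0175, -0.0004, -0.0004, 0.0037, 0.0002], [-0.0002, 0.0175, -0.0004, -0.0004, 0.0037, 0.0002], [-0.0001, 0.0175, -0.0004, -0.0004, 0.0037, 0.0002], [-0.0001, 0.0175, -0.0004, -0.0004, 0.0037, 0.0002]]
```

Request:
jog_arm(
  increments=[
    [0, 0.02, 0, 0, 0.008, 0, 1],
    [0, 0.02, 0, 0, 0.007, 0, 1],
    [0, 0.015, 0, 0, 0, 0, 1],
    [0, 0.01, 0, 0, 0, 0, 1],
    [0, 0.003, 0, 0, 0, 0, 0.4],
    [0, 0, 0, 0, 0, 0, 0.3],
    [0, 0, 0, 0, 0, 0, 0.3],
    [0, 0, 0, 0, 0, 0, 0.3],
    [0, 0, 0, 0, 0, 0, 0.3],
    [0, 0, 0, 0, 0, 0, 0.3],
  ],
  force=40,
)

```text
time: 13.32
tool_pos: [0.5576, 0.0639, 0.1195]
tcp_rot: [-0.907, 0.612, -1.089]
wrist_force: [0.8, 0.7, -2.0]
width: 0.411
```

```bash
python3 - <<'E'
from h import *
bedstate("-y")
E
```

```text
t 13.32 bed [93.  -1.8 15. ] need rot(tool) [-0.013  0.007  0.003] F bed [-0.1  0.4 -2.2] w 0.411 q [-0.05 -0.08  2.33  0.5   0.44  0.74]
```

Gripped, but 8 mm up the slope and 5 mm shallow. Regripping deeper and centred.

Request:
jog_arm(
  increments=[
    [0, 0, 0, 0, 0, 0, 0.65],
    [0, 0, 0, 0, 0, 0, 0.65],
    [-0.001, 0.003, -0.004, -0.006, 0.004, 0.002, 0.65],
    [-0.001, 0.003, -0.004, -0.007, 0.003, 0.001, 0.65],
    [0, 0.001, -0.001, 0, 0, 0, 0.65],
  ],
)

```text
time: 13.95
tool_pos: [0.5533, 0.0641, 0.1089]
tcp_rot: [-0.914, 0.627, -1.087]
wrist_force: [-0.7, -1.1, 0.5]
width: 0.652
```

```bash
python3 - <<'E'
from h import *
bedstate("-y")
E
```

```text
t 13.95 bed [84.2 -0.1  7.9] need rot(tool) [-0.     0.     0.001] F bed [-0.7 -0.7  0.9] w 0.652 q [-0.05 -0.07  2.34  0.5   0.44  0.74]
```

Request:
jog_arm(
  increments=[
    [0, 0, 0, 0, 0, 0, 0.3],
    [0, 0, 0, 0, 0, 0, 0.3],
    [0, 0, 0, 0, 0, 0, 0.3],
    [0, 0, 0, 0, 0, 0, 0.3],
    [0, 0, 0, 0, 0, 0, 0.3],
  ],
  force=60,
)

```text
time: 14.58
tool_pos: [0.5531, 0.064, 0.1088]
tcp_rot: [-0.914, 0.627, -1.087]
wrist_force: [-0.6, -0.1, 1.0]
width: 0.411
```

```bash
python3 - <<'E'
from h import *
bedstate("-y")
E
```

```text
t 14.57 bed [84.  -0.1  7.9] need rot(tool) [0.    0.    0.001] F bed [-0.   0.1  1.1] w 0.411 q [-0.05 -0.07  2.34  0.5   0.44  0.74]
```

Request:
jog_arm(
  increments=[
    [0, -0.01, 0, 0, 0, 0, 0.3],
    [0, -0.015, 0, 0, 0, 0, 0.3],
    [0, -0.02, 0, 0, 0, 0, 0.3],
    [0, -0.025, 0, 0, 0, 0, 0.3],
    [0, -0.03, 0, 0, 0, 0, 0.3],
    [0, -0.03, 0, 0, 0, 0, 0.3],
    [0, 0, 0, 0, 0, 0, 0.3],
  ],
)

```text
time: 15.45
tool_pos: [0.4846, 0.0394, 0.2244]
tcp_rot: [-0.921, 0.632, -1.084]
wrist_force: [1.2, -0.4, -1.5]
width: 0.411
```

```bash
python3 - <<'E'
from h import *
T,s,b,r,G=bedstate("-y")
p=read_camera("side"); a=p["img"][120:240,220:400]; q=read_camera("top"); b=q["img"][110:230,220:400]
cv2.imwrite("pics/c4.png",np.hstack([cv2.resize(x,None,fx=2.2,fy=2.2,interpolation=cv2.INTER_CUBIC) for x in(a,b)]))
E
```

```text
t 15.45 bed [ 78.8   1.5 144.3] need rot(tool) [ 0.009  0.001 -0.   ] F bed [ 0.1 -0.8 -1.8] w 0.411 q [-0.13 -0.39  2.34  0.35  0.76  0.87]
```

View pics/c4.png

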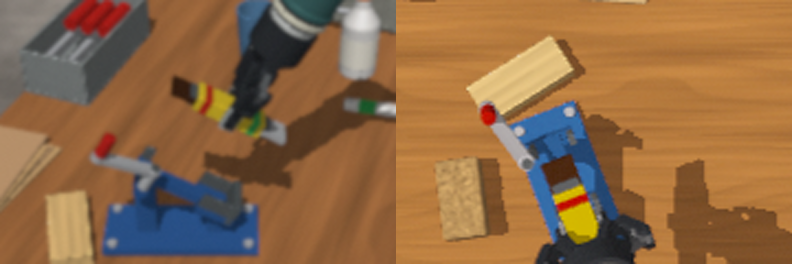

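The insert is held clear of the empty bed, brown end up. Spinning it half a turn about the tool axis.

Request:
jog_arm(
  increments=[
    [0, 0, 0, 0, -0.1, 0, 0.3],
    [0, 0, 0, 0, -0.175, 0, 0.3],
    [0, 0, 0, 0, -0.175, 0, 0.3],
    [0, 0, 0, 0, -0.175, 0, 0.3],
    [0, 0, 0, 0, -0.175, 0, 0.3],
    [0, 0, 0, 0, -0.175, 0, 0.3],
    [0, 0, 0, 0, -0.175, 0, 0.3],
    [0, 0, 0, 0, -0.175, 0, 0.3],
    [0, 0, 0, 0, -0.175, 0, 0.3],
  ],
)

```text
time: 16.68
tool_pos: [0.4743, 0.0425, 0.1999]
tcp_rot: [-1.413, -0.623, -0.1]
wrist_force: [0.5, -0.1, -1.4]
width: 0.41
```

Request:
jog_arm(
  increments=[
    [0, 0, 0, 0, -0.175, 0, 0.3],
    [0, 0, 0, 0, -0.175, 0, 0.3],
    [0, 0, 0, 0, -0.175, 0, 0.3],
    [0, 0, 0, 0, -0.175, 0, 0.3],
    [0, 0, 0, 0, -0.175, 0, 0.3],
    [0, 0, 0, 0, -0.175, 0, 0.3],
    [0, 0, 0, 0, -0.175, 0, 0.3],
    [0, 0, 0, 0, -0.175, 0, 0.3],
  ],
)

```text
time: 17.68
tool_pos: [0.4653, 0.045, 0.1804]
tcp_rot: [-1.288, -1.752, 1.023]
wrist_force: [-0.1, -0.4, -1.4]
width: 0.412
```

```bash
python3 - <<'E'
from h import *
T,s,b,r,G=bedstate("y")
print(rows(np.array(s["tool_pos"]),r,(T@[.088,-.0001,.08,1])[:3],G,4).round(4).tolist())
E
```

```text
t 17.68 bed [ 42.9  13.7 114.3] need rot(tool) [-0.078 -0.153  0.026] F bed [-0.9 -0.4 -1.1] w 0.412 q [-0.12 -0.34  2.38  0.35  0.75 -2.13]
[[-0.0019, 0.0076, -0.0123, -0.0194, -0.0383, 0.0065], [-0.0023, 0.0078, -0.0121, -0.0194, -0.0383, 0.0065], [-0.0027, 0.0081, -0.0118, -0.0194, -0.0383, 0.0065], [-0.0031, 0.0083, -0.0116, -0.0194, -0.0383, 0.0065]]
```

Request:
jog_arm(
  increments=[
    [-0.002, 0.004, -0.013, -0.019, -0.038, 0.0065, 0.3],
    [-0.002, 0.004, -0.013, -0.019, -0.038, 0.0065, 0.3],
    [-0.003, 0.004, -0.012, -0.019, -0.038, 0.0065, 0.3],
    [-0.003, 0.004, -0.012, -0.019, -0.038, 0.0065, 0.3],
    [0, 0, 0, 0, 0, 0, 0.3],
  ],
)

```text
time: 18.3
tool_pos: [0.5136, 0.0516, 0.1761]
tcp_rot: [-1.294, -1.902, 1.116]
wrist_force: [0.4, 0.6, -2.6]
width: 0.414
```

```bash
python3 - <<'E'
from h import *
T,s,b,r,G=bedstate("y")
print(rows(np.array(s["tool_pos"]),r,(T@[.090,-.0001,.045,1])[:3],G,4).round(4).tolist())
p=read_camera("side"); a=p["img"][120:240,220:400]; q=read_camera("top"); b=q["img"][110:230,220:400]
cv2.imwrite("pics/c5.png",np.hstack([cv2.resize(x,None,fx=2.2,fy=2.2,interpolation=cv2.INTER_CUBIC) for x in(a,b)]))
E
```

```text
t 18.3 bed [81.8  2.5 86.8] need rot(tool) [-0.018  0.002  0.008] F bed [-0.8  0.4 -2.5] w 0.414 q [-0.09 -0.26  2.34  0.38  0.64 -2.3 ]
[[-0.0007, 0.0104, -0.0022, -0.0045, 0.0006, 0.002], [-0.0007, 0.0104, -0.0022, -0.0045, 0.0006, 0.002], [-0.0007, 0.0104, -0.0021, -0.0045, 0.0006, 0.002], [-0.0007, 0.0104, -0.0021, -0.0045, 0.0006, 0.002]]
```

View pics/c5.png

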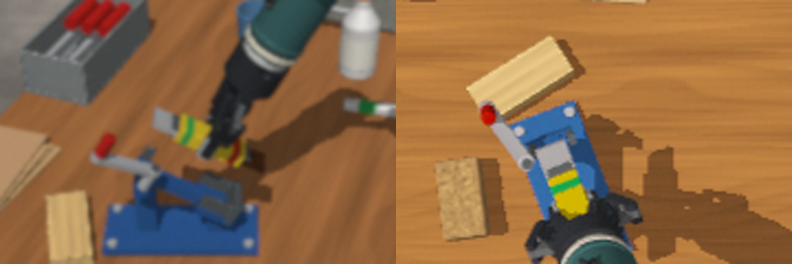

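The insert is now green end up and brown end down, still held square. Moving to just above the cheeks, a little up-slope of the seat.

Request:
jog_arm(
  increments=[
    [-0.0008, 0.01, -0.0025, -0.006, 0.0006, 0.002, 0.3],
    [-0.0008, 0.01, -0.0022, -0.006, 0.0006, 0.002, 0.3],
    [-0.0007, 0.01, -0.002, -0.006, 0.0006, 0.002, 0.3],
    [-0.0007, 0.008, -0.002, -0.004, 0.0006, 0.002, 0.3],
    [0, 0, 0, 0, 0, 0, 0.3],
  ],
)

```text
time: 19.02
tool_pos: [0.5389, 0.0589, 0.1435]
tcp_rot: [-1.314, -1.911, 1.099]
wrist_force: [-0.7, 0.3, -3.1]
width: 0.413
```

```bash
python3 - <<'E'
from h import *
T,s,b,r,G=bedstate("y")
print(rows(np.array(s["tool_pos"]),r,(T@[.090,-.0001,.030,1])[:3],G,3).round(4).tolist())
p=read_camera("top"); np.set_printoptions(precision=1,suppress=True)
h=cv2.cvtColor(p["img"],cv2.COLOR_BGR2HSV); Ti=np.linalg.inv(T)
# blade tip: bright grey pixels near expected; axis check on yellow+green
for nm,m in(("yg",((h[...,0]>22)&(h[...,0]<80)&(h[...,1]>170)&(h[...,2]>90))),("steel",(h[...,1]<50)&(h[...,2]>110))):
    v,u=np.nonzero(m); k=(abs(u-295)<30)&(abs(v-185)<35)
    c=np.array([px2w(p,(a,b),r=0) for a,b in zip(u[k],v[k])]); b=(Ti@np.c_[c,np.ones(len(c))].T)[:3].T*1000
    b=b[(abs(b[:,1])<24)&(b[:,2]>20+0*b[:,2])]
    for l in range(60,185,12):
        q=b[(b[:,0]>l)&(b[:,0]<l+12)]
        if len(q)>4: print(nm,l,len(q),q[:,1].min(),q[:,1].max(),np.median(q[:,2]),q[:,0].max())
E
```

```text
t 19.02 bed [88.2  0.2 45.5] need rot(tool) [ 0.002 -0.002  0.   ] F bed [-2.   0.5 -2.4] w 0.413 q [-0.07 -0.16  2.34  0.44  0.52 -2.34]
[[-0.0001, 0.0052, -0.0006, 0.0007, -0.0007, 0.0001], [-0.0001, 0.0052, -0.0006, 0.0007, -0.0007, 0.0001], [-0.0001, 0.0052, -0.0006, 0.0007, -0.0007, 0.0001]]
yg 72 8 -10.758923297460338 9.770230656951318 60.526436707185326 83.92487206845806
yg 84 46 -17.18364653842516 15.200488776677304 61.459999801248586 95.90138330705538
yg 96 59 -19.69214098751873 16.279859621144936 60.94113101855188 107.56411926729487
yg 108 47 -16.95730123527711 15.698660075700033 61.1906178616531 119.8605254699882
yg 120 52 -16.77674303631474 15.245499356303997 61.199368320915006 131.827232586401
yg 132 23 -18.137581187150033 13.815771792876061 60.26753314866376 136.93733029467998
steel 96 13 -23.63105872586982 22.443996377182142 59.429084142562594 101.47469137708815
steel 108 18 -23.67462792587971 23.80777348358054 226.11921480932335 119.94954249884543
steel 120 46 -20.369986789827433 21.03253475412971 227.98408655721738 131.92941996870562
steel 132 8 -17.576178055432184 15.841359736122495 56.10062721523143 143.9153021991903
steel 144 52 -17.97420630513191 16.83555627594843 52.80834735625227 155.70306016774742
steel 156 58 -18.31460652900796 16.426989375242325 53.58488082408957 167.74445075394036
steel 168 25 -18.171521899797593 15.939785195577914 52.845645851184756 171.87567664529806
  return _methods._mean(a, axis=axis, dtype=dtype,
  ret = ret.dtype.type(ret / rcount)
```

Request:
jog_arm(
  increments=[
    [0, 0.003, -0.003, 0, 0, 0, 0.3],
    [0, 0.005, 0, 0, 0, 0, 0.3],
    [0, 0.005, 0, 0, 0, 0, 0.3],
    [0, 0.005, 0, 0, 0, 0, 0.3],
    [0, 0, 0, 0, 0, 0, 0.3],
  ],
)

```text
time: 19.7
tool_pos: [0.551, 0.0632, 0.1298]
tcp_rot: [-1.316, -1.913, 1.099]
wrist_force: [-0.2, -0.2, -2.0]
width: 0.408
```

```bash
python3 - <<'E'
from h import *
T,s,b,r,G=bedstate("y")
print(rows(np.array(s["tool_pos"]),r,(T@[.091,-.0001,.009,1])[:3],G,4).round(4).tolist())
E
```

```text
t 19.7 bed [92.6 -0.1 27.2] need rot(tool) [ 0.004 -0.002 -0.   ] F bed [-1.2 -0.1 -1.6] w 0.408 q [-0.06 -0.11  2.33  0.46  0.48 -2.36]
[[0.0, 0.0045, 0.0004, 0.001, -0.0005, -0.0001], [0.0, 0.0045, 0.0004, 0.001, -0.0005, -0.0001], [0.0, 0.0045, 0.0004, 0.001, -0.0005, -0.0001], [0.0, 0.0045, 0.0004, 0.001, -0.0005, -0.0001]]
```

Request:
jog_arm(
  increments=[
    [0, 0.004, 0.001, 0.002, 0, 0, 0.3],
    [0, 0.004, 0.001, 0.001, 0, 0, 0.3],
    [0, 0.004, 0.0005, 0.001, 0, 0, 0.3],
    [0, 0.002, 0, 0, 0, 0, 0.3],
    [0, 0, 0, 0, 0, 0, 0.3],
  ],
)

```text
time: 20.32
tool_pos: [0.5559, 0.065, 0.1155]
tcp_rot: [-1.314, -1.909, 1.102]
wrist_force: [0.3, -0.0, -2.2]
width: 0.412
```

```bash
python3 - <<'E'
from h import *
bedstate("y")
E
```

```text
t 20.32 bed [89.9 -0.1 12.2] need rot(tool) [-0.    -0.002 -0.   ] F bed [-0.9 -0.1 -2. ] w 0.412 q [-0.05 -0.08  2.33  0.48  0.45 -2.38]
```

Request:
jog_arm(
  increments=[
    [0, 0.002, 0, 0, 0, 0, 0.3],
    [0, 0.002, 0, 0, 0, 0, 0.3],
    [0, 0.001, 0, 0, 0, 0, 0.3],
    [0, 0, 0, 0, 0, 0, 0.3],
  ],
)

```text
time: 20.82
tool_pos: [0.5584, 0.0657, 0.1122]
tcp_rot: [-1.314, -1.91, 1.102]
wrist_force: [-0.7, -0.3, -2.7]
width: 0.408
```

```bash
python3 - <<'E'
from h import *
bedstate("y")
E
```

```text
t 20.82 bed [90.5 -0.4  8.1] need rot(tool) [ 0.    -0.001 -0.   ] F bed [-2.1 -0.1 -2. ] w 0.408 q [-0.05 -0.07  2.33  0.49  0.44 -2.38]
```

Near the bed but still free. I go down until contact, then slide down-slope to the heel.

Request:
jog_arm(
  increments=[
    [0, 0.001, 0, 0, 0, 0, 0.3],
    [0, 0.001, 0.001, 0, 0, 0, 0.3],
    [0, 0.0005, 0.0015, 0, 0, 0, 0.3],
  ],
)

```text
time: 21.2
tool_pos: [0.5584, 0.0654, 0.1121]
tcp_rot: [-1.315, -1.913, 1.1]
wrist_force: [-0.5, -0.4, 0.6]
width: 0.414
```

```bash
python3 - <<'E'
from h import *
bedstate("y")
E
```

```text
t 21.2 bed [90.4 -0.7  8. ] need rot(tool) [ 0.004 -0.    -0.   ] F bed [-0.2 -0.2  0.8] w 0.414 q [-0.05 -0.07  2.33  0.5   0.44 -2.39]
```

Request:
jog_arm(
  increments=[
    [0, 0, 0.002, 0.002, 0, 0, 0.3],
    [0, 0, 0.002, 0, 0, 0, 0.3],
  ],
)

```text
time: 21.45
tool_pos: [0.5576, 0.0645, 0.112]
tcp_rot: [-1.319, -1.914, 1.097]
wrist_force: [4.5, 4.8, 0.4]
width: 0.41
```

```bash
python3 - <<'E'
from h import *
bedstate("y")
E
```

```text
t 21.45 bed [89.4 -1.3  8.5] need rot(tool) [ 0.007 -0.002 -0.002] F bed [ 5.3  2.9 -2.6] w 0.41 q [-0.05 -0.07  2.33  0.51  0.43 -2.4 ]
```

Request:
jog_arm(
  increments=[
    [0.001, 0, 0.002, 0.007, 0, 0, 0.3],
    [0.001, 0, 0.002, 0.002, 0, 0, 0.3],
    [0, 0, 0.002, 0, 0, 0, 0.3],
  ],
)

```text
time: 21.82
tool_pos: [0.5572, 0.0643, 0.1128]
tcp_rot: [-1.324, -1.912, 1.099]
wrist_force: [4.8, 5.9, 0.4]
width: 0.412
```

```bash
python3 - <<'E'
from h import *
bedstate("y")
p=read_camera("side"); a=p["img"][170:240,270:360]
cv2.imwrite("pics/c6.png",cv2.resize(a,None,fx=8,fy=8,interpolation=cv2.INTER_CUBIC))
E
```

```text
t 21.82 bed [89.4 -1.2  9.4] need rot(tool) [ 0.007 -0.002 -0.007] F bed [ 5.9  3.8 -2.9] w 0.412 q [-0.05 -0.07  2.33  0.49  0.43 -2.39]
```

View pics/c6.png

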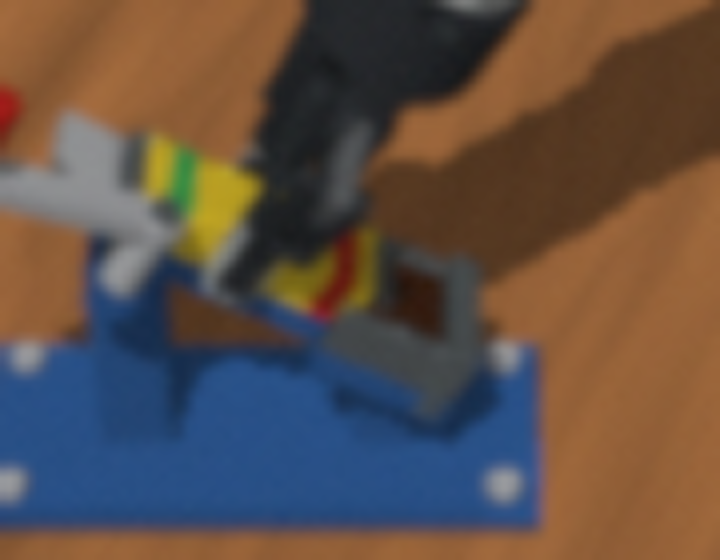

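Request:
jog_arm(
  increments=[
    [0.003, 0.003, 0, 0.007, 0, -0.007, 0.3],
    [0.002, 0.002, 0.003, 0, 0, 0, 0.3],
  ],
)

```text
time: 22.12
tool_pos: [0.5574, 0.066, 0.1115]
tcp_rot: [-1.321, -1.914, 1.103]
wrist_force: [-13.1, -9.0, 25.8]
width: 0.41
```

```bash
python3 - <<'E'
from h import *
bedstate("y")
E
```

```text
t 22.12 bed [89.4  0.2  7.8] need rot(tool) [ 0.005  0.002 -0.005] F bed [-0.5 -3.7 30. ] w 0.41 q [-0.04 -0.07  2.33  0.49  0.43 -2.39]
```

Pressed flat on the bed at 30 N. Releasing, and I'll check home with a push afterwards.

Request:
jog_arm(
  increments=[
    [0, -0.001, 0, 0, 0, 0, 0.65],
    [0, 0, 0, 0, 0, 0, 0.65],
    [0, 0, 0, 0, 0, 0, 0.65],
    [0, -0.015, 0, 0, 0, 0, 0.8],
    [0, -0.03, 0, 0, 0, 0, 0.8],
    [0, -0.04, 0, 0, 0, 0, 0.5],
    [0, -0.04, 0, 0, 0, 0, 0.2],
  ],
)

```text
time: 23.0
tool_pos: [0.4917, 0.0435, 0.2185]
tcp_rot: [-1.308, -1.905, 1.111]
wrist_force: [0.6, 0.6, 0.1]
width: 0.385
```

```bash
python3 - <<'E'
from h import *
T,s,b,r,G=bedstate("y")
p=read_camera("top"); np.set_printoptions(precision=1,suppress=True)
h=cv2.cvtColor(p["img"],cv2.COLOR_BGR2HSV); Ti=np.linalg.inv(T)
for nm,m in(("yg",((h[...,0]>22)&(h[...,0]<80)&(h[...,1]>170)&(h[...,2]>90))),("steel",(h[...,1]<50)&(h[...,2]>100))):
    v,u=np.nonzero(m); k=(abs(u-295)<30)&(abs(v-185)<35)
    c=np.array([px2w(p,(a,b),r=0) for a,b in zip(u[k],v[k])]); b=(Ti@np.c_[c,np.ones(len(c))].T)[:3].T*1000
    b=b[(abs(b[:,1])<20)&(b[:,2]>5)&(b[:,2]<35)]
    for l in range(48,185,12):
        q=b[(b[:,0]>l)&(b[:,0]<l+12)]
        if len(q)>4: print(nm,l,len(q),q[:,1].min(),q[:,1].max(),np.median(q[:,2]),q[:,0].max())
E
```

```text
t 23.0 bed [ 82.9   2.8 135.2] need rot(tool) [-0.008  0.001 -0.   ] F bed [ 0.7  0.3 -0.3] w 0.385 q [-0.12 -0.37  2.34  0.35  0.74 -2.27]
yg 48 11 -16.689228982046835 16.243173843497967 22.852344498375448 59.892608710470085
yg 60 44 -17.690556551429093 15.155593699379258 23.156415673986825 71.6251675133856
yg 72 51 -17.512939085176786 15.276751857921516 23.462573270256886 83.74961692981303
yg 84 46 -17.31763890633059 15.188231050521042 23.91838008427019 95.83348706654965
yg 96 47 -16.688309453837867 15.782762022712616 23.56318434971552 107.78579243128644
yg 108 45 -18.119941835331886 15.130020686923192 23.45452431131001 119.21678202975977
yg 120 47 -16.908386098039465 15.164131747786996 23.710577329007638 131.86238330828044
yg 132 29 -17.273129249666784 16.40047632098045 23.213860530740206 137.9307729905564
steel 132 14 -17.768350812005146 16.96155431859145 18.147298786465818 143.0990424437369
steel 144 51 -17.140202423325896 16.30334463097767 15.785599106216825 155.52857150475614
steel 156 55 -17.91551015524531 16.94585059873399 15.431235623741129 167.93653025485773
steel 168 26 -17.34105902484148 15.360736113189194 15.436922614286447 173.65375623782103
  return _methods._mean(a, axis=axis, dtype=dtype,
  ret = ret.dtype.type(ret / rcount)
```

Insert lies flat: body top at bed z≈23.5 and blade at 15.5. By camera the tip is at about x=173, so I'll push it home with the shut fingers to be sure.

```bash
python3 - <<'E'
from h import *
T,s,b,r,G=bedstate("x")
print(rows(np.array(s["tool_pos"]),r,(T@[.205,-.006,.110,1])[:3],G,10).round(3).tolist())
E
```

```text
t 23.05 bed [ 86.7   1.8 139.7] need rot(tool) [ 0.002  1.573 -0.004] F bed [3.  0.1 0.7] w 0.293 q [-0.12 -0.37  2.33  0.35  0.74 -2.27]
[[-0.001, 0.003, -0.012, 0.0, 0.157, -0.0], [0.001, 0.003, -0.012, 0.0, 0.157, -0.0], [0.003, 0.003, -0.011, 0.0, 0.157, -0.0], [0.005, 0.003, -0.011, 0.0, 0.157, -0.0], [0.006, 0.003, -0.01, 0.0, 0.157, -0.0], [0.008, 0.003, -0.009, 0.0, 0.157, -0.0], [0.009, 0.003, -0.008, 0.0, 0.157, -0.0], [0.01, 0.003, -0.006, 0.0, 0.157, -0.0], [0.011, 0.003, -0.004, 0.0, 0.157, -0.0], [0.012, 0.003, -0.003, 0.0, 0.157, -0.0]]
```

Request:
jog_arm(
  increments=[
    [-0.001, 0.001, -0.012, 0, 0.157, 0, 0],
    [0.001, 0.001, -0.012, 0, 0.157, 0, 0],
    [0.003, 0.001, -0.011, 0, 0.157, 0, 0],
    [0.005, 0.001, -0.011, 0, 0.157, 0, 0],
    [0.006, 0.001, -0.01, 0, 0.157, 0, 0],
    [0.008, 0.001, -0.009, 0, 0.157, 0, 0],
    [0.009, 0.001, -0.008, 0, 0.157, 0, 0],
    [0.01, 0.001, -0.006, 0, 0.157, 0, 0],
    [0.011, 0.001, -0.004, 0, 0.157, 0, 0],
    [0.012, 0.001, -0.003, 0, 0.157, 0, 0],
  ],
)

```text
time: 24.3
tool_pos: [0.5946, 0.0708, 0.2836]
tcp_rot: [-1.42, -0.639, -0.161]
wrist_force: [-0.4, -0.7, -0.1]
width: 0.001
```

```bash
python3 - <<'E'
from h import *
T,s,b,r,G=bedstate("x")
print(rows(np.array(s["tool_pos"]),r,(T@[.208,-.006,.050,1])[:3],G,4).round(3).tolist())
E
```

```text
t 24.3 bed [207.1  -8.6 138.7] need rot(tool) [ 0.01  -0.048  0.002] F bed [-0.6 -0.5  0.2] w 0.001 q [-0.03 -0.2   2.09  0.27  0.77 -0.49]
[[0.0, 0.022, 0.001, 0.002, -0.012, 0.0], [0.0, 0.022, 0.001, 0.002, -0.012, 0.0], [0.0, 0.022, 0.001, 0.002, -0.012, 0.0], [0.0, 0.022, 0.001, 0.002, -0.012, 0.0]]
```

Request:
jog_arm(
  increments=[
    [0, 0.022, 0.001, 0.002, -0.012, 0, 0],
    [0, 0.022, 0, 0.002, -0.012, 0, 0],
    [0, 0.022, 0, 0.002, -0.012, 0, 0],
    [0, 0.02, 0, 0.002, -0.012, 0, 0],
    [0, 0.015, 0, 0, 0, 0, 0],
    [0, 0.01, 0, 0, 0, 0, 0],
    [0, 0, 0, 0, 0, 0, 0],
  ],
)

```text
time: 25.18
tool_pos: [0.6485, 0.0915, 0.1889]
tcp_rot: [-1.421, -0.682, -0.127]
wrist_force: [0.4, -0.6, 0.5]
width: -0.002
```

```bash
python3 - <<'E'
from h import *
bedstate("x")
E
```

```text
t 25.18 bed [209.7  -8.7  27.8] need rot(tool) [0.004 0.002 0.005] F bed [ 0.4 -0.6  0.4] w -0.002 q [ 0.02  0.01  2.09  0.32  0.56 -0.59]
```

Request:
jog_arm(
  increments=[
    [0, 0.008, 0, 0, 0, 0, 0],
    [0, 0.004, 0, 0, 0, 0, 0],
    [-0.005, 0, 0, 0, 0, 0, 0],
    [-0.005, 0, 0, 0, 0, 0, 0],
  ],
)

```text
time: 25.68
tool_pos: [0.6471, 0.0904, 0.1747]
tcp_rot: [-1.421, -0.684, -0.129]
wrist_force: [0.2, 0.5, -0.0]
width: 0.002
```

```bash
python3 - <<'E'
from h import *
bedstate("x")
E
```

```text
t 25.68 bed [201.2  -9.2  16.3] need rot(tool) [0.005 0.002 0.007] F bed [ 0.3  0.4 -0.2] w 0.002 q [ 0.01  0.02  2.11  0.34  0.53 -0.61]
```

Request:
jog_arm(
  increments=[
    [-0.003, 0, 0, 0, 0, 0, 0],
    [-0.003, 0, 0, 0, 0, 0, 0],
    [-0.003, 0, 0, 0, 0, 0, 0],
    [-0.002, 0, 0, 0, 0, 0, 0],
  ],
)

```text
time: 26.18
tool_pos: [0.6371, 0.0865, 0.169]
tcp_rot: [-1.421, -0.684, -0.129]
wrist_force: [-0.5, 0.6, -0.4]
width: 0.001
```

```bash
python3 - <<'E'
from h import *
bedstate("x")
E
```

```text
t 26.18 bed [189.   -9.2  16.7] need rot(tool) [0.005 0.002 0.008] F bed [-0.5  0.7 -0.2] w 0.001 q [ 0.01  0.01  2.14  0.36  0.52 -0.63]
```

Request:
jog_arm(
  increments=[
    [-0.002, 0, 0, 0, 0, 0, 0],
    [-0.002, 0, 0, 0, 0, 0, 0],
  ],
)

```text
time: 26.42
tool_pos: [0.634, 0.0852, 0.1671]
tcp_rot: [-1.421, -0.685, -0.13]
wrist_force: [2.9, 1.1, 1.2]
width: 0.0
```

```bash
python3 - <<'E'
from h import *
bedstate("x")
E
```

```text
t 26.43 bed [185.1  -9.4  16.8] need rot(tool) [0.005 0.002 0.008] F bed [ 3.2 -0.1 -0.5] w 0.0 q [ 0.    0.    2.14  0.36  0.52 -0.64]
```

Request:
jog_arm(
  increments=[
    [-0.002, 0, 0, 0, 0, 0, 0],
    [-0.002, 0, 0, 0, 0, 0, 0],
  ],
)

```text
time: 26.68
tool_pos: [0.6338, 0.0839, 0.1681]
tcp_rot: [-1.422, -0.69, -0.137]
wrist_force: [4.3, 1.8, 2.1]
width: 0.002
```

```bash
python3 - <<'E'
from h import *
bedstate("x")
E
```

```text
t 26.68 bed [185.  -10.4  18. ] need rot(tool) [0.008 0.002 0.015] F bed [ 5.1  0.1 -0.5] w 0.002 q [-0.   -0.    2.15  0.37  0.51 -0.64]
```

Request:
jog_arm(
  increments=[
    [-0.005, 0.001, 0.001, 0.008, 0.002, 0.015, 0],
    [-0.005, 0, 0, 0, 0, 0, 0],
  ],
)

```text
time: 26.92
tool_pos: [0.6331, 0.0821, 0.1696]
tcp_rot: [-1.419, -0.689, -0.138]
wrist_force: [8.2, 3.7, 4.5]
width: -0.001
```

```bash
python3 - <<'E'
from h import *
bedstate("x")
E
```

```text
t 26.93 bed [184.7 -11.9  20. ] need rot(tool) [ 0.006 -0.     0.017] F bed [10.   0.6 -0.6] w -0.001 q [-0.01 -0.01  2.15  0.38  0.52 -0.65]
```

Firm stop: 10 N with only 0.3 mm of travel, so the insert is home. Backing off and rising.

Request:
jog_arm(
  increments=[
    [0.01, 0, 0.002, 0, 0, 0, 0],
    [0.008, 0, 0, 0, 0, 0, 0],
    [0, -0.03, 0, 0, 0, 0, 0],
    [0, -0.04, 0, 0, 0, 0, 0.4],
    [0, -0.03, 0, 0, 0, 0, 0.5],
    [0, 0, 0, 0, 0, 0, 0.5],
  ],
)

```text
time: 27.68
tool_pos: [0.5948, 0.072, 0.262]
tcp_rot: [-1.419, -0.679, -0.125]
wrist_force: [-0.4, 0.6, 0.2]
width: 0.502
```

```bash
python3 - <<'E'
from h import *
np.set_printoptions(precision=1,suppress=True)
T,s,b0,r,G=bedstate("x"); Ti=np.linalg.inv(T)
for n in("top","side"):
    p=read_camera(n); h=cv2.cvtColor(p["img"],cv2.COLOR_BGR2HSV); m=((h[...,0]<8)|(h[...,0]>172))&(h[...,1]>150)&(h[...,2]>90)
    v,u=np.nonzero(m); k=(abs(u-290)<60)&(abs(v-175)<45); c=np.array([px2w(p,(a,b),r=0) for a,b in zip(u[k],v[k])]); b=(Ti@np.c_[c,np.ones(len(c))].T)[:3].T*1000
    t=b[(b[:,2]>67)&(b[:,2]<75)]; b=b[(b[:,2]>40)&(b[:,2]<75)]
    print(n,len(b),b.min(0),b.max(0),"top face",len(t),t.min(0),t.max(0))
print(rows(np.array(s["tool_pos"]),r,(T@[.212,.058,.125,1])[:3],G,5).round(3).tolist())
E
```

```text
t 27.68 bed [196.8  -7.6 119.6] need rot(tool) [0. 0. 0.] F bed [-0.   0.7  0.2] w 0.502 q [-0.  -0.2  2.1  0.3  0.7 -0.6]
top 49 [207.3  48.   43.6] [223.3  63.5  73.5] top face 31 [207.3  48.3  67. ] [222.5  62.8  73.5]
side 57 [204.8  53.9  40.6] [220.1  70.9  73.9] top face 20 [204.8  53.9  67.8] [220.1  70.6  73.9]
[[0.003, -0.001, 0.013, 0.0, 0.0, 0.0], [0.003, -0.001, 0.013, 0.0, 0.0, 0.0], [0.003, -0.001, 0.013, 0.0, 0.0, 0.0], [0.003, -0.001, 0.013, 0.0, 0.0, 0.0], [0.003, -0.001, 0.013, 0.0, 0.0, 0.0]]
  return _methods._mean(a, axis=axis, dtype=dtype,
  ret = ret.dtype.type(ret / rcount)
```

Request:
jog_arm(
  increments=[
    [0.003, -0.001, 0.013, 0, 0, 0, 0.6],
    [0.003, -0.001, 0.013, 0, 0, 0, 0.6],
    [0.003, -0.001, 0.013, 0, 0, 0, 0.6],
    [0.004, -0.001, 0.013, 0, 0, 0, 0.6],
    [0.004, -0.001, 0.013, 0, 0, 0, 0.6],
    [0, 0, 0, 0, 0, 0, 0.6],
  ],
  force=20,
)

```text
time: 28.52
tool_pos: [0.5776, 0.1399, 0.2551]
tcp_rot: [-1.42, -0.656, -0.101]
wrist_force: [0.4, -0.3, -0.5]
width: 0.601
```

```bash
python3 - <<'E'
from h import *
T,s,b,r,G=bedstate("x")
print(rows(np.array(s["tool_pos"]),r,(T@[.214,.057,.060,1])[:3],G,5).round(4).tolist())
E
```

```text
t 28.52 bed [200.5  62.  109.6] need rot(tool) [-0.007 -0.002 -0.026] F bed [-0.  -0.4 -0.6] w 0.601 q [ 0.13 -0.18  2.12  0.18  0.72 -0.35]
[[0.003, 0.0098, -0.0011, -0.0015, -0.0005, -0.0053], [0.0029, 0.0098, -0.0011, -0.0015, -0.0005, -0.0053], [0.0029, 0.0099, -0.001, -0.0015, -0.0005, -0.0053], [0.0028, 0.0099, -0.001, -0.0015, -0.0005, -0.0053], [0.0027, 0.0099, -0.001, -0.0015, -0.0005, -0.0053]]
```

Request:
jog_arm(
  increments=[
    [0.007, 0, -0.002, -0.004, 0, -0.013, 0.6],
    [0.007, 0, -0.002, -0.003, 0, -0.013, 0.6],
    [0, 0, 0, 0, 0, 0, 0.6],
  ],
)

```text
time: 28.9
tool_pos: [0.591, 0.1397, 0.2593]
tcp_rot: [-1.419, -0.673, -0.123]
wrist_force: [-0.9, 0.0, -0.3]
width: 0.596
```

```bash
python3 - <<'E'
from h import *
T,s,b,r,G=bedstate("x")
print(rows(np.array(s["tool_pos"]),r,(T@[.214,.057,.060,1])[:3],G,4).round(4).tolist())
E
```

```text
t 28.9 bed [213.4  57.  106.9] need rot(tool) [-0.    -0.003 -0.003] F bed [-0.9  0.3  0.1] w 0.596 q [ 0.13 -0.16  2.11  0.19  0.7  -0.35]
[[0.0002, 0.0117, 0.0, -0.0, -0.0008, -0.0007], [0.0002, 0.0117, 0.0, -0.0, -0.0008, -0.0007], [0.0002, 0.0117, 0.0, -0.0, -0.0008, -0.0007], [0.0002, 0.0117, 0.0, -0.0, -0.0008, -0.0007]]
```

Request:
jog_arm(
  increments=[
    [0, 0.013, 0, 0, 0, 0, 0.6],
    [0, 0.013, 0, 0, 0, 0, 0.6],
    [0, 0.011, 0, 0, 0, 0, 0.6],
    [0, 0.006, 0, 0, 0, 0, 0.6],
    [0, 0, 0, 0, 0, 0, 0.1],
    [0, 0, 0, 0, 0, 0, 0.1],
    [0, 0, 0, 0, 0, 0, 0.1],
    [0, 0, 0, 0, 0, 0, 0.1],
    [0, 0, 0, 0, 0, 0, 0.1],
  ],
)

```text
time: 30.02
tool_pos: [0.613, 0.1475, 0.219]
tcp_rot: [-1.419, -0.672, -0.125]
wrist_force: [3.1, 1.5, -3.1]
width: 0.197
```

```bash
python3 - <<'E'
from h import *
T,s,b,r,G=bedstate("x")
print(np.hypot(b[0]-132,b[1]-38),np.arctan2(b[0]-132,38-b[1]))
P=lambda t:84*np.array([np.sin(t),-np.cos(t)])
th=np.linspace(1.79,.0,20); print(np.diff([P(t) for t in th],axis=0).round(1).tolist())
E
```

```text
t 30.02 bed [213.4  56.4  60.4] need rot(tool) [ 0.001 -0.004 -0.002] F bed [ 1.4  0.3 -4.4] w 0.197 q [ 0.14 -0.08  2.11  0.2   0.61 -0.36]
83.48486308196878 1.792645024617054
[[1.4, -7.8], [0.6, -7.9], [-0.1, -7.9], [-0.9, -7.9], [-1.6, -7.7], [-2.3, -7.6], [-3.0, -7.3], [-3.7, -7.0], [-4.3, -6.6], [-4.9, -6.2], [-5.5, -5.7], [-6.0, -5.1], [-6.5, -4.5], [-6.9, -3.9], [-7.2, -3.3], [-7.5, -2.6], [-7.7, -1.8], [-7.8, -1.1], [-7.9, -0.4]]
```

Knob gripped again; swinging shut.

Request:
jog_arm(
  increments=[
    [0.0014, 0, -0.0078, 0, 0, 0, 0.1],
    [0.0006, 0, -0.0079, 0, 0, 0, 0.1],
    [-0.0001, 0, -0.0079, 0, 0, 0, 0.1],
    [-0.0009, 0, -0.0079, 0, 0, 0, 0.1],
    [-0.0016, 0, -0.0077, 0, 0, 0, 0.1],
    [-0.0023, 0, -0.0076, 0, 0, 0, 0.1],
    [-0.003, 0, -0.0073, 0, 0, 0, 0.1],
    [-0.0037, 0, -0.007, 0, 0, 0, 0.1],
  ],
)

```text
time: 31.02
tool_pos: [0.6296, 0.0859, 0.2151]
tcp_rot: [-1.414, -0.672, -0.13]
wrist_force: [3.9, 3.6, -3.5]
width: 0.205
```

```bash
python3 - <<'E'
from h import *
T,s,b,r,G=bedstate("x")
a=np.arctan2(b[0]-132,38-b[1]);print(np.hypot(b[0]-132,b[1]-38),a)
P=lambda t:84*np.array([np.sin(t),-np.cos(t)])
th=np.linspace(a,.15,11); print(np.diff([P(t) for t in th],axis=0).round(1).tolist())
E
```

```text
t 31.02 bed [205.8  -7.1  60.3] need rot(tool) [-0.003 -0.009  0.003] F bed [ 2.5  1.9 -5.5] w 0.205 q [ 0.   -0.06  2.1   0.32  0.63 -0.57]
86.48505045282481 1.022679651859747
[[-4.1, -6.1], [-4.6, -5.7], [-5.1, -5.3], [-5.5, -4.8], [-5.9, -4.3], [-6.3, -3.8], [-6.6, -3.2], [-6.8, -2.6], [-7.0, -2.0], [-7.2, -1.4]]
```

Request:
jog_arm(
  increments=[
    [-0.0044, 0, -0.0058, 0, 0, 0, 0.1],
    [-0.0048, 0, -0.0054, 0, 0, 0, 0.1],
    [-0.0053, 0, -0.005, 0, 0, 0, 0.1],
    [-0.0057, 0, -0.0045, 0, 0, 0, 0.1],
    [-0.0061, 0, -0.004, 0, 0, 0, 0.1],
    [-0.0064, 0, -0.0035, 0, 0, 0, 0.1],
    [-0.0066, 0, -0.003, 0, 0, 0, 0.1],
    [-0.0068, 0, -0.0025, 0, 0, 0, 0.1],
    [-0.007, 0, -0.0018, 0, 0, 0, 0.1],
    [-0.0072, 0, -0.0012, 0, 0, 0, 0.1],
  ],
)

```text
time: 32.28
tool_pos: [0.6022, 0.0228, 0.1874]
tcp_rot: [-1.423, -0.679, -0.15]
wrist_force: [4.0, -1.5, -4.0]
width: 0.171
```

```bash
python3 - <<'E'
from h import *
T,s,b,r,G=bedstate("x")
a=np.arctan2(b[0]-132,38-b[1]);print(np.hypot(b[0]-132,b[1]-38),a)
E
```

```text
t 32.27 bed [150.2 -56.2  60.4] need rot(tool) [ 0.012 -0.013  0.017] F bed [ 0.7 -2.8 -5.1] w 0.171 q [-0.14 -0.09  2.19  0.44  0.59 -0.8 ]
95.94338496643421 0.1907283463924198
```

The pads have slid 12 mm off the knob's centre in y (opening down to 0.171). Opening, recentring and regripping.

Request:
jog_arm(
  increments=[
    [0, 0, 0, 0, 0, 0, 0.5],
    [0, 0, 0, 0, 0, 0, 0.5],
    [0, 0, 0.006, 0.006, -0.006, 0.008, 0.5],
    [0, 0, 0.006, 0.006, -0.006, 0.008, 0.5],
    [0, 0, 0, 0, 0, 0, 0.5],
  ],
)

```text
time: 32.9
tool_pos: [0.5981, 0.0339, 0.1889]
tcp_rot: [-1.419, -0.678, -0.123]
wrist_force: [0.2, -1.1, -0.4]
width: 0.496
```

```bash
python3 - <<'E'
from h import *
bedstate("x")
p=read_camera("side"); a=p["img"][140:240,230:350]; q=read_camera("top"); b=q["img"][120:220,240:360]
cv2.imwrite("pics/c7.png",np.hstack([cv2.resize(x,None,fx=3.3,fy=3.3,interpolation=cv2.INTER_CUBIC) for x in(a,b)]))
E
```

```text
t 32.9 bed [151.1 -44.3  61.6] need rot(tool) [0.001 0.001 0.001] F bed [-0.4 -1.1 -0.3] w 0.496 q [-0.11 -0.09  2.19  0.41  0.62 -0.77]
```

View pics/c7.png

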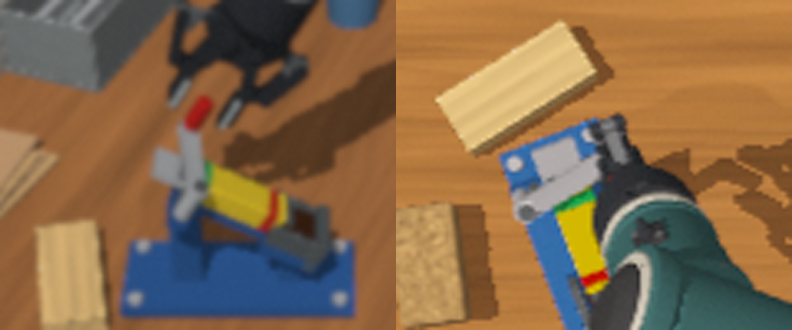

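The knob sits between the fingers, the keeper covers the insert at about 0.2 rad, and the insert is in place with green up. Regripping and pulling to the stop.

Request:
jog_arm(
  increments=[
    [0, 0.002, 0.001, 0, 0, 0, 0.1],
    [0, 0, 0, 0, 0, 0, 0.1],
    [0, 0, 0, 0, 0, 0, 0.1],
    [0, 0, 0, 0, 0, 0, 0.1],
    [-0.006, 0, -0.001, 0, 0, 0, 0.1],
    [-0.006, 0, -0.0005, 0, 0, 0, 0.1],
    [-0.003, 0, 0, 0, 0, 0, 0.1],
  ],
  force=30,
)

```text
time: 33.88
tool_pos: [0.589, 0.0283, 0.1803]
tcp_rot: [-1.42, -0.68, -0.13]
wrist_force: [4.4, 2.8, -2.3]
width: 0.199
```

```bash
python3 - <<'E'
from h import *
bedstate("x")
E
```

```text
t 33.88 bed [137.6 -46.3  59.5] need rot(tool) [ 0.003 -0.002  0.006] F bed [ 3.3  1.1 -4.6] w 0.199 q [-0.13 -0.1   2.22  0.44  0.6  -0.8 ]
```

Request:
jog_arm(
  increments=[
    [-0.003, 0, 0.001, 0, 0, 0, 0.1],
    [-0.003, 0, 0, 0, 0, 0, 0.1],
    [-0.003, 0, 0, 0, 0, 0, 0.1],
  ],
)

```text
time: 34.25
tool_pos: [0.5855, 0.0262, 0.1784]
tcp_rot: [-1.42, -0.684, -0.142]
wrist_force: [19.3, 15.8, -7.9]
width: 0.199
```

```bash
python3 - <<'E'
from h import *
bedstate("x")
E
```

```text
t 34.25 bed [133.2 -47.   59.8] need rot(tool) [ 0.007 -0.006  0.016] F bed [ 16.6   7.9 -18.6] w 0.199 q [-0.14 -0.11  2.23  0.45  0.58 -0.82]
```

Request:
jog_arm(
  increments=[
    [-0.004, 0, 0.001, 0, 0, 0, 0.1],
    [-0.004, 0, 0, 0, 0, 0, 0.1],
  ],
)

```text
time: 34.5
tool_pos: [0.5853, 0.0261, 0.1784]
tcp_rot: [-1.418, -0.691, -0.157]
wrist_force: [22.9, 15.7, -11.4]
width: 0.197
```

```bash
python3 - <<'E'
from h import *
bedstate("x")
E
```

```text
t 34.5 bed [133.1 -47.   59.9] need rot(tool) [ 0.011 -0.009  0.03 ] F bed [ 17.7   6.4 -23.4] w 0.197 q [-0.14 -0.12  2.24  0.47  0.57 -0.84]
```

Hard stop at x≈133, 17 N. Releasing and retreating.

Request:
jog_arm(
  increments=[
    [0, 0, 0, 0, 0, 0, 0.55],
    [0, 0, 0, 0, 0, 0, 0.55],
    [0, 0, 0, 0, 0, 0, 0.55],
    [0, -0.02, 0, 0, 0, 0, 0.55],
    [0, -0.04, 0, 0, 0, 0, 0.55],
    [0, -0.05, 0, 0, 0, 0, 0.55],
    [0, -0.05, 0, 0, 0, 0, 0.55],
    [-0.04, -0.04, -0.03, 0, 0, 0, 0.55],
    [-0.04, -0.02, -0.05, 0, 0, 0, 0.55],
    [0, 0, -0.05, 0, 0, 0, 0.55],
  ],
)

```text
time: 35.75
tool_pos: [0.4537, -0.1556, 0.3283]
tcp_rot: [-1.424, -0.697, -0.146]
wrist_force: [0.4, -0.1, -0.2]
width: 0.553
```

```bash
python3 - <<'E'
from h import *
np.set_printoptions(precision=1,suppress=True)
T,s,b0,r,G=bedstate("x"); Ti=np.linalg.inv(T)
p=read_camera("side"); a=p["img"][140:240,230:350]; q=read_camera("top"); b=q["img"][120:220,240:360]
cv2.imwrite("pics/c8.png",np.hstack([cv2.resize(x,None,fx=3.3,fy=3.3,interpolation=cv2.INTER_CUBIC) for x in(a,b)]))
h=cv2.cvtColor(q["img"],cv2.COLOR_BGR2HSV)
for nm,m in(("red",((h[...,0]<8)|(h[...,0]>172))&(h[...,1]>150)&(h[...,2]>90)),("steel",(h[...,1]<50)&(h[...,2]>110))):
    v,u=np.nonzero(m); k=(abs(u-297)<30)&(abs(v-180)<30); c=np.array([px2w(q,(i,j),r=0) for i,j in zip(u[k],v[k])]); w=(Ti@np.c_[c,np.ones(len(c))].T)[:3].T*1000
    if nm=="red": w=w[(w[:,2]>67)&(w[:,2]<75)]; print("knob top",len(w),w.min(0),w.max(0))
    else:
        x=w[(w[:,2]>30)&(w[:,2]<40)]; print("bar",len(x),np.polyfit(x[:,1],x[:,0],1))
        x=w[(w[:,2]>10)&(w[:,2]<20)&(abs(w[:,1])<15)]; print("blade",len(x),np.median(x,0),x.max(0))
E
```

```text
t 35.75 bed [  45.2 -169.4  283.8] need rot(tool) [0. 0. 0.] F bed [ 0.2 -0.2 -0.4] w 0.553 q [-0.7 -0.4  2.2  0.5  1.1 -1.2]
knob top 27 [128.7 -51.8  67.1] [143.5 -37.7  72.4]
bar 193 [ -0.  135.5]
blade 111 [159.3   0.7  16.1] [173.5  14.8  20. ]
  return _methods._mean(a, axis=axis, dtype=dtype,
  ret = ret.dtype.type(ret / rcount)
```

View pics/c8.png

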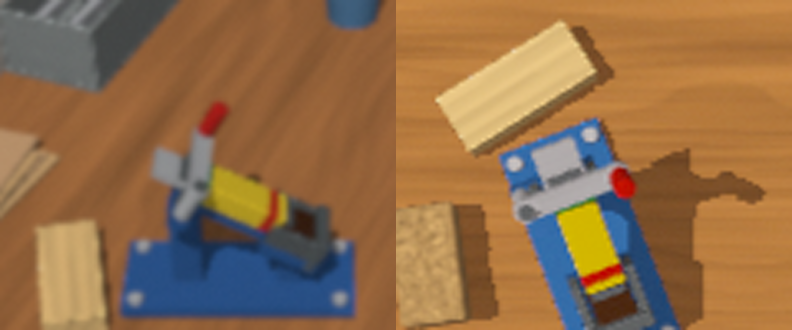

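The keeper is square across the insert (slope 0 to the bed's cross axis). Its bar measures x=135.5 where 132 is nominal. The blade tip measures 173.5 where 170 is nominal, so the same +3.5 mm frame bias puts the insert home. Handing in.

```bash
python3 -c "
from workcell import bot; print(bot.finish_job())"
```

```text
the job is handed in; nothing more can be done
None
```

The job is handed in, finished at about 36 s of the 69 s allowed. I opened the keeper, turned the insert end for end and reseated it. I then swung the keeper fully back, let go and moved the arm clear.

**Last checks**
- **Orientation:** in the last picture the bright blade is at the top, and the red band and brown blade are down at the heel.
- **Flat:** after I let go, the body top measured about 23.5 mm above the bed and the blade about 15.5 mm, against 24 and 16 nominal.
- **Home:** a 10 N push on the blade tip moved it only 0.3 mm.
- **Keeper:** it stopped hard at about 17 N and lies square across the insert.
- **Other things:** the arm touched none of them. The cork block and offcut looked unmoved in the last crops; I did not check the rest again.

**What disagreed or went wrong**
- **Camera bias:** the cameras put the blade tip at 173.5 mm and the keeper bar at 135.5 mm, where 170 and 132 are nominal. I read this as one 3.5 mm offset in my bed fit, because the two agree with each other and with the firm stops.
- **Regrips:** I gripped the insert a second time because the first grip was shallow and off centre. I also regripped the knob during closing, when the pads slid off its centre.

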